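Pry the sprung clip off the wheel axle

TASK

Take the hooked pick out of its stand and use it to pull the sprung wire clip up out of its groove on the wheel's axle; do not touch the clip with the fingers while it is on the axle, and feel your way with the hook so that neither axle nor clip is strained. Then leave the clip lying in the blue tray and put the pick back in the slot of its stand, without disturbing the two screwdrivers and the marker.

Things in the scene. Friction and masses are not known exactly. Their poses are not given: they have to be found in the camera images.
- pick: Hooked pick, about 110 g, upright in its stand. Origin: centre of the underside of its dark round collar (38 mm wide, 4 mm thick); z up the tool. A steel rod 4 mm thick runs down its axis and ends in a hook along the pick's +x. The rod's length differs each time and is not measured: the hook's underside is 68 to 96 mm below the collar's; find it by touch. The rod slips only above 60 N.
- pick_grip (a point): Middle of the pick's orange handle, 16 x 16 mm square, sides along the pick's x and y, from 4 to 62 mm above the collar's underside (this point 36 mm above it). Grip it from above with the pads flat on two sides.
- pick_nose (a point): Lower end of the pick's brass nose (11 mm wide), 8 mm below the collar's underside, where the rod comes out. x shows which way the hook points. The hook is level 3 mm wire, flush with the rod's lower end, reaching 18 mm from the rod's axis; its last 4 mm are turned up, making it 8 mm high at the tip.
- stand_hole (a point): Where the pick's rod hangs in the slot in the top of the fixed wooden pick stand (90 x 80 mm, 105 mm high), level with the upper face; z up, x along the slot. From here the slot reaches 24 mm toward +x (room for the hook) and 8 mm toward -x; it is 18 mm wide. The board is 8 mm thick, free space below. The pick hangs by its collar, its hook roughly toward the slot's +x.
- axle_stand: Grey bracket fixed to the bench, with a black wheel (90 mm diameter) on a level stub axle along its x, axis 90 mm up. Origin: on the bench under the bracket, z up. The axle's free end is at x = -35 mm, the wheel's face at +7 mm; the foot spans x -50 to +60 mm, 90 mm wide, 8 mm thick.
- groove (a point): Middle of the clip's groove, on the axle's axis; x along the axle toward the wheel, z up. The groove is 5.5 mm wide and 18 mm in diameter. On its free side is a steel land of 22 mm diameter from x = -2.75 to -16.25 mm (chamfered end), on the wheel's side a brass sleeve of 22 mm diameter up to the wheel's face at +26 mm.
- clip: Sprung clip of 4 mm steel wire, 30 mm wide (y), 42 mm high (z), 4 mm thick (x), 28 g, sitting in the groove. Origin: on the axle's axis when seated; x along the axle toward the wheel, z up toward its arch. Two sprung legs, open below, grip the axle and reach down to z = -14 mm. Pulled straight up (+z) by its arch, it gives way within 15 mm at about 6 to 14 N and is clear after 25 mm.
- clip_bar (a point): Underside of the level bar (17 mm long along y) of the clip's arch, 24 mm above the clip's origin. Between it and the top of the axle's land (13 mm lower) is a window 21 mm wide; the hook enters it along +x from the axle's free end. Once off, the clip hangs by this bar on the hook.
- tray: Open blue tray, fixed, 130 x 110 mm (x, y), 22 mm high, walls and floor 4 mm thick. Origin: centre of its underside, z up.
- driver_red: Red-handled screwdriver on the bench, 198 mm long: leave it alone.
- driver_green: Green-handled screwdriver on the bench, 153 mm long: leave it alone.
- marker: Black marker pen on the bench, 134 mm long: leave it alone.

How it is judged:
By the outcome, as a careful person would: the job done as asked, in the order asked, and still so for the second after the job is handed in, with the robot touching nothing.
It also fails if it takes over 67 s, if anything falls off the work surface, if the arm or the gripper's body presses on something with over 40 N, if the wrist force passes 120 N, or if a joint passes its speed limit or range.

ROBOT

A 6-joint arm with a two-finger parallel gripper is mounted at the origin on a cart in front of the work surface, level with it; the furniture and walls round the work are solid. World frame = base frame: x ahead of the robot, y to its left, z up, the work surface at z = 0. Lengths are in mm, angles in degrees, forces in N, time in s.
With the tool pointing down it reaches from about 350 to 875 mm from the base axis. Payload 4.2 kg.
Tool frame: the origin (TCP) lies on the centre line of the jaws, within the pads' length; the fingertips stand 8 mm ahead of it and the grasp point (between the pads) lies 11 mm behind it; z points along the fingers, y is the line along which they close (so a half turn about z gives the same grasp; the last joint's range is limited). The gripper opens to 85 mm and grips with 20 to 120 N. Pads are 22 mm wide; open, the fingers measure 114 mm over their backs; the gripper's body (76 mm by 85 mm) begins 54 mm behind the grasp point. The pads swing forward as they close: fully open they stand 13 mm farther back than shut.
Start: joints at [78.3, 22.042, 0.453, 0, -68.411, -14.817], TCP at [279.001, 559.248, 239.312] pointing down, gripper open.
Joint ranges: [-179.83, 179.83], [-69.29, 118.12], [-61.27, 80.66], [-181.25, 117.63], [-171.15, -9.14], [-177.46, 177.46]. Speed limits (degrees/s): [159.86, 159.86, 180, 180, 180, 180].

INTERFACE

Orientations are given as a 3x3 rotation matrix whose columns are the frame's x, y, z axes.
In Python, from rig import ctrl, optics, recognise, spot_point gives the robot as it stands. The module is installed in compiled form; this text tells all that it offers.
- The arm moves only by the tool apply_moves, never from a script. Its argument "increments" is a list of rows, each a list of 5 numbers: the opening, from -1 (shut) to 1 (fully open), so that 0 is half open, then the shift along the tool's x, y, z in mm, then the turn about the tool's z in degrees. A call has 1 to 12 rows; each row shifts and turns the commanded pose from where the row before left it, along the tool's axes as they then stand; what a row does not reach is not made up. A row lasts 1/12 s, in which the tool goes at most 41.7 mm and 7.16 degrees, less where a joint would pass 70% of its speed; a pose out of reach is approached as far as the arm can. A call with a gripper value outside its range is refused whole. The fingers move at their own pace and stop on an object; the grip force is fixed at half the most. Time passes only in rows, so rows that do not move let the fingers close. It gives the time, the measured TCP pose, the force, the opening and the grip force at its end, in the units of the state.
- ctrl.observe(): the state, without advancing time (a new reading comes with each control period).
- optics.camera(name): name is "scene" or "top" or "wrist"; returns (picture, depth): 384x512x3 uint8, red, green, blue; 384x512 float32, mm along the optical axis (not along the pixel's ray), 0 where there is no reading.
- optics.get_calibration(name): a dict with "fovy" (degrees; the focal length in pixels is half the picture's height over the tangent of half this angle, whatever the lens; pixels are square), "cx", "cy" (the principal point, pixels), "D" ([k1, k2, p1, p2, k3] as OpenCV has them; the pictures are not rectified), "R" (3x3) and "t" (3): a world point X has camera coordinates R X + t; the wrist camera has in their place "T_tool_cam" (4x4, takes a point from camera to tool coordinates, whose origin is the TCP and whose axes are the flange's). Camera axes: x right, y down, z forward; pixel columns grow to the right and rows downward; lengths in mm; the calibration is good to about 2 mm. A picture is of the moment at which its call begins: read the wrist's pose just before it. get_calibration takes no time and is no camera call.
- ctrl.sign_off(): hands the job in; it is judged then, once.
Trained networks look in the newest picture that a camera, given by its name, has taken for a name from the list of things; names that differ only in an ending like _2 or _b are one class to them, and where a whole thing is asked for, a point or a joint stands for the part that bears it (a point fixed in the world has none). Each returns a list of dicts, best first, with "conf" (0 to 1); they miss things now and then, are a little off and sometimes report something else, mostly with a low value. They report only what shows in the picture. A call takes as long as a camera call.
- recognise(camera, query): "point" ([x, y, z] in mm, in world coordinates, good to about 4 mm: the middle of the surface that is visible of it).
- spot_point(camera, query): "point" ([x, y, z] in mm, in world coordinates, good to about 4 mm: a listed point, or the origin of a listed thing).
The state is a dict: "clock": time; "q": joint angles; "qd": joint speeds; "effort": joint torques, N m; "ee_pos": TCP position; "tool_rot": TCP orientation; "ft_force": force on the tool from outside, world axes, zero at the start; "moment": the same for the moment, N m; "width": opening from 0.0 (shut) to 1.0 (fully open); "finger_force": force on a finger pad.
Only numpy, scipy, OpenCV 4.12 (cv2) and the standard library are available. Lean on these libraries where they do the work, as an engineer would, in place of code of your own. Each camera call takes 0.05 s, during which the arm holds its last target. There are 200 camera calls.

## Working session

There is one attempt and no reset: what is moved stays moved. The work goes in short steps, Python scripts to look and compute and a tool call to move; the robot and the scene stay as the last step left them, time stands still between calls to the robot, and variables do not carry over. Pictures are saved under pics/ and viewed, at most 14 in all, crops included, and the job is handed in when it is done.

Besides the shell and the picture viewer there is one more tool, called by a JSON object that holds its "name" and its "arguments". apply_moves: Moves the arm, as the interface text tells. Its arguments: {"type":"object","properties":{"increments":{"type":"array","items":{"type":"array","items":{"type":"number"}}}},"required":["increments"]}

```bash
mkdir -p pics
cat > h.py <<'E'
import numpy as np, cv2
from rig import ctrl, optics, recognise, spot_point
def snap(n,f=None):
    s=ctrl.observe(); im,d=optics.camera(n)
    if f: cv2.imwrite('pics/'+f,cv2.cvtColor(im,cv2.COLOR_RGB2BGR))
    return s,im,d
def cal(n,s):
    c=optics.get_calibration(n); f=192/np.tan(np.radians(c['fovy']/2))
    K=np.array([[f,0,c['cx']],[0,f,c['cy']],[0,0,1]])
    if n=='wrist':
        T=np.array(c['T_tool_cam']); R=np.array(s['tool_rot'])@T[:3,:3]; p=np.array(s['tool_rot'])@T[:3,3]+s['ee_pos']
        return K,np.array(c['D']),R.T,-R.T@p
    return K,np.array(c['D']),np.array(c['R']),np.array(c['t'])
def world(n,s,d):
    K,D,R,t=cal(n,s); v,u=np.mgrid[:384,:512]
    x=cv2.undistortPoints(np.stack([u,v],-1).reshape(-1,1,2).astype(float),K,D).reshape(384,512,2)
    P=np.dstack([x,np.ones((384,512))])*d[...,None]
    return (P-t)@R
def proj(n,s,X):
    K,D,R,t=cal(n,s); return cv2.projectPoints(np.array(X,float).reshape(-1,3),cv2.Rodrigues(R)[0],t,K,D)[0].reshape(-1,2)
E
python3 - <<'E'
from h import *
np.set_printoptions(precision=1,suppress=True)
s=ctrl.observe(); print(s['clock'],s['ee_pos'],s['tool_rot'],s['width'])
for n in ['scene','top','wrist']:
    s,im,d=snap(n,n+'0.png')
    for q in ['pick_grip','pick_nose','stand_hole','axle_stand','groove','clip','clip_bar','tray']:
        r=spot_point(n,q); print(n,q,[(np.array(a['point']),round(a['conf'],2)) for a in r[:2]])
a=[cv2.imread(f'pics/{n}0.png') for n in ['scene','top']]
cv2.imwrite('pics/a.png',cv2.resize(np.vstack(a),(800,1200))[:1200]);
E
```

```text
0.0 [278.8 558.7 238.2] [[ 0.9 -0.4 -0. ]
 [-0.4 -0.9 -0. ]
 [ 0.   0.  -1. ]] 1.0023500851472922
scene pick_grip [(array([471.5, 309.4, 141.9]), 0.71)]
scene pick_nose [(array([470.9, 307.7, 101.5]), 0.49), (array([508.4, -41.7,  87.7]), 0.21)]
scene stand_hole [(array([523.8, -43.2,   0.1]), 0.71), (array([470.2, 309.5, 107.3]), 0.61)]
scene axle_stand [(array([528.9, -40. ,   1.6]), 0.82)]
scene groove [(array([509.1, -44. ,  92.4]), 0.57)]
scene clip [(array([506.5, -43.5,  88.5]), 0.54)]
scene clip_bar [(array([512.6, -36.4, 112.4]), 0.43), (array([700.6, 133.5,   2.1]), 0.23)]
scene tray [(array([ 442.6, -333.9,   -0.6]), 0.75)]
top pick_grip [(array([471.9, 307.7, 139.8]), 0.65), (array([472.2, 308.1, 102. ]), 0.51)]
top pick_nose [(array([472.4, 307.9,  94.2]), 0.53)]
top stand_hole [(array([470. , 310.4, 107.2]), 0.92), (array([527.3, -39.1,   1.8]), 0.6)]
top axle_stand [(array([524.4, -36.4,   1.2]), 0.56), (array([703.5, 126.6,  -0.4]), 0.44)]
top groove [(array([511.2, -40.7,  88.9]), 0.95), (array([660.5, 333.5,  -4.5]), 0.53)]
top clip [(array([513.3, -37.1,  88.3]), 0.55)]
top clip_bar [(array([507.3, -44.2, 114.6]), 0.51), (array([511.2, -39.7,  89.3]), 0.26)]
top tray [(array([ 443.8, -331.7,    0.3]), 0.6)]
wrist pick_grip []
wrist pick_nose []
wrist stand_hole []
wrist axle_stand []
wrist groove []
wrist clip []
wrist clip_bar []
wrist tray []
```

View pics/scene0.png

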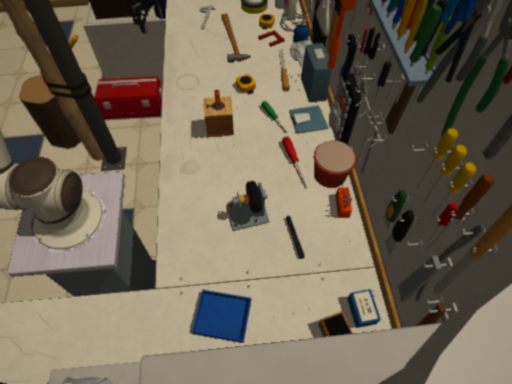

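View pics/top0.png

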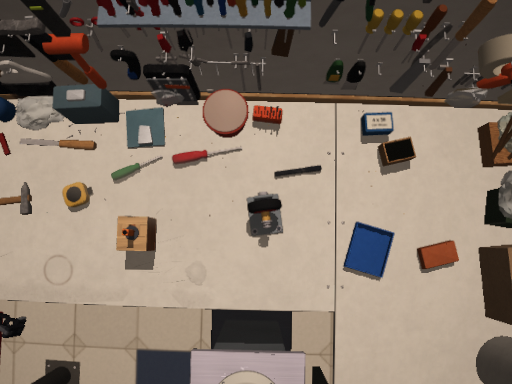

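```bash
cat >> h.py <<'E'
def plan(p,yaw=None):
    "tool-frame shift (and turn) from the current pose to TCP p with tool x at world yaw"
    s=ctrl.observe(); R=np.array(s['tool_rot']); y0=np.degrees(np.arctan2(R[1,0],R[0,0]))
    print('now',np.round(s['ee_pos'],1),'yaw %.1f'%y0,'f',np.round(s['ft_force'],1),'w %.3f'%s['width'],'t %.2f'%s['clock'])
    print('tool shift',np.round(R.T@(np.array(p)-s['ee_pos']),1), 'turn', None if yaw is None else round(-((yaw-y0+180)%360-180),1))
E
python3 - <<'E'
from h import *
np.set_printoptions(precision=2,suppress=True)
s=ctrl.observe();print(s['tool_rot'],s['q']);c=optics.get_calibration('wrist');print(c)
plan([440,300,330])
E
```

```text
[[ 0.89 -0.45 -0.  ]
 [-0.45 -0.89  0.  ]
 [-0.   -0.   -1.  ]] [ 78.3   22.04   0.45  -0.   -68.41 -14.82]
{'fovy': 58.792997844926134, 'cx': 258.4480630986242, 'cy': 194.24557518793466, 'D': array([0.03, 0.  , 0.  , 0.  , 0.  ]), 'T_tool_cam': array([[   0.  ,   -0.96,   -0.29,   73.67],
       [   1.  ,    0.  ,    0.  ,    0.12],
       [  -0.  ,   -0.29,    0.96, -134.79],
       [   0.  ,    0.  ,    0.  ,    1.  ]])}
now [279.  559.2 239.3] yaw -26.5 f [-0.8  0.7  0. ] w 1.000 t 1.35
tool shift [259.8 160.1 -90.7] turn None
```

{"name": "apply_moves", "arguments": {"increments": [[1, 30, 14, -3, 0], [1, 32, 15.5, 0, 0], [1, 32, 15.5, 0, 0], [1, 32, 15.5, 0, 0], [1, 32, 15.5, 0, 0], [1, 32, 15.5, 0, 0], [1, 32, 15.5, 0, 0], [1, 32, 15.5, 0, 0], [1, 22, 10, 0, 0], [1, 8, 4.5, 0, 0], [1, 0, 0, 0, 0], [1, 0, 0, 0, 0]]}}

```text
clock: 2.35
ee_pos: [471.9, 310.0, 242.3]
tool_rot: [[0.894, -0.447, -0.0], [-0.447, -0.894, 0.0], [-0.0, -0.0, -1.0]]
ft_force: [-1.1, 0.4, -0.1]
width: 1.0
finger_force: 0.0
```

Run:
```python
from h import *
np.set_printoptions(precision=1,suppress=True)
s,im,d=snap('wrist','w1.png'); print(s['ee_pos'],s['clock'],s['ft_force'])
for q in ['pick_grip','pick_nose','stand_hole','pick']:
    print(q,[(np.array(a['point']),round(a['conf'],2)) for a in spot_point('wrist',q)[:2]])
P=world('wrist',s,d); np.save('P1.npy',P)
for lo,hi in [(155,175),(106,115),(100,106)]:
    m=(P[...,2]>lo)&(P[...,2]<hi)&(d>0)&(abs(P[...,0]-471)<70)&(abs(P[...,1]-308)<70)
    if m.sum()<20: print(lo,m.sum());continue
    r=cv2.minAreaRect(P[m][:,:2].astype(np.float32)); print(lo,m.sum(),r,np.median(P[m],0))
```

```text
[471.9 310.  242.3] 2.35 [-1.1  0.4 -0.1]
pick_grip [(array([470.1, 308.1, 139. ]), 0.95)]
pick_nose [(array([470.5, 310.3,  96.8]), 0.57)]
stand_hole []
pick [(array([475.8, 303.7, 107.5]), 0.56)]
155 674 ((472.2442932128906, 308.0518798828125), (16.291425704956055, 16.21566390991211), 85.42674255371094) [474.4 307.  167.4]
106 2046 ((470.659423828125, 308.1236572265625), (88.73004150390625, 79.35380554199219), 0.3106091022491455) [478.1 301.5 106.8]
100 6962 ((470.185546875, 308.22430419921875), (90.18555450439453, 80.07328796386719), 0.3607350289821625) [477.  304.1 105.1]
```

View pics/w1.png

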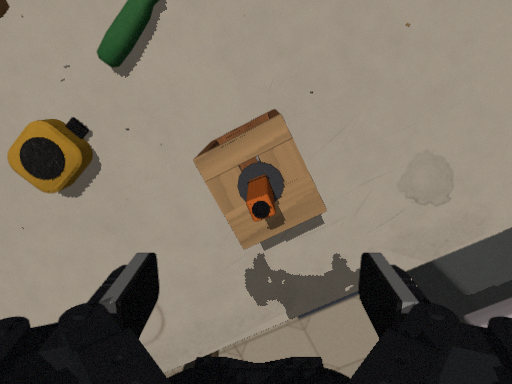

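Run:
```python
from h import *
np.set_printoptions(precision=1,suppress=True)
P=np.load('P1.npy')
m=(P[...,2]>120)&(P[...,2]<175)&(abs(P[...,0]-471)<20)&(abs(P[...,1]-308)<20)
print(cv2.minAreaRect(P[m][:,:2].astype(np.float32)))
m=(P[...,2]>165)&(P[...,2]<175)&(abs(P[...,0]-471)<20)&(abs(P[...,1]-308)<20)
print(cv2.minAreaRect(P[m][:,:2].astype(np.float32)),np.median(P[m],0))
for n in ['top','scene']:
    s,im,d=snap(n); P=world(n,s,d)
    for lo,hi in [(4,14),(70,112),(104,150),(115,145)]:
        m=(P[...,2]>lo)&(P[...,2]<hi)&(abs(P[...,0]-520)<75)&(abs(P[...,1]+40)<62)
        if m.sum()>5: print(n,lo,m.sum(),cv2.minAreaRect(P[m][:,:2].astype(np.float32)),P[m].min(0),P[m].max(0))
    m=(P[...,2]>14)&(P[...,2]<30)&(abs(P[...,0]-443)<90)&(abs(P[...,1]+333)<90)
    print('tray',cv2.minAreaRect(P[m][:,:2].astype(np.float32)))
plan([472.2,308,130],-94.6)
```

```text
((472.26971435546875, 308.037841796875), (16.292186737060547, 16.248384475708008), 85.83219909667969)
((472.181884765625, 307.94866943359375), (16.009023666381836, 16.15705680847168), 84.43362426757812) [473.3 307.3 168. ]
top 4 621 ((519.4669799804688, -40.3791618347168), (147.0590362548828, 123.97805786132812), 0.7724372744560242) [ 445.7 -101.9    4. ] [593.5  21.8  13.9]
top 70 252 ((542.982666015625, -33.47369384765625), (81.53837585449219, 83.55818176269531), 58.25757598876953) [493.3 -78.   72.1] [588.    8.8 111.7]
top 104 464 ((548.3275756835938, -34.37412643432617), (73.91584014892578, 73.87579345703125), 57.01095962524414) [501.1 -77.3 104.2] [586.6   6.  140. ]
top 115 373 ((549.352783203125, -36.91307830810547), (74.68506622314453, 67.47523498535156), 45.774044036865234) [507.8 -74.1 115. ] [580.4   0.6 140. ]
tray ((443.10565185546875, -332.8616943359375), (111.4892578125, 131.53575134277344), 74.33255004882812)
scene 4 769 ((520.6993408203125, -40.69541549682617), (120.20011138916016, 147.5278778076172), 86.93275451660156) [ 446.7 -101.2    4. ] [593.9  21.8  13.9]
scene 70 292 ((542.8018188476562, -36.34942626953125), (69.1089859008789, 83.2480697631836), 63.129119873046875) [494.8 -79.1  70.2] [588.1 -10.4 111.9]
scene 104 393 ((547.9439086914062, -34.0850944519043), (71.7620849609375, 76.25181579589844), 61.84927749633789) [506.2 -77.2 104. ] [585.9   3.2 139.6]
scene 115 307 ((548.4156494140625, -33.68850326538086), (70.81268310546875, 75.29214477539062), 61.008392333984375) [508.  -72.3 115.1] [580.7   3.2 139.6]
tray ((441.6785583496094, -330.2043762207031), (110.67878723144531, 131.44923400878906), 74.45468139648438)
now [471.5 310.7 242.3] yaw -26.4 f [0.7 0.9 0.2] w 0.999 t 2.70
tool shift [  1.8   2.1 112.3] turn 68.2
```

{"name": "apply_moves", "arguments": {"increments": [[1, 1.2, 1.4, 6, 7], [1, 0, 0, 7, 7], [1, 0, 0, 7, 7], [1, 0, 0, 7, 7], [1, 0, 0, 7, 7], [1, 0, 0, 7, 7], [1, 0, 0, 7, 7], [1, 0, 0, 7, 7], [1, 0, 0, 7, 7], [1, 0, 0, 5, 5.3], [1, 0, 0, 0, 0], [1, 0, 0, 0, 0]]}}

```text
clock: 3.7
ee_pos: [472.3, 308.3, 175.2]
tool_rot: [[-0.081, -0.997, -0.0], [-0.997, 0.081, -0.0], [0.0, 0.0, -1.0]]
ft_force: [0.1, 0.1, 0.4]
width: 0.999
finger_force: 0.0
```

Run:
```python
from h import *
s,im,d=snap('wrist'); P=world('wrist',s,d)
m=(P[...,2]>125)&(P[...,2]<180)&(abs(P[...,0]-471)<20)&(abs(P[...,1]-308)<20)
r=cv2.minAreaRect(P[m][:,:2].astype(np.float32));print(r,s['q'])
plan([*r[0],130],-94.8)
```

```text
((472.1932373046875, 307.7795104980469), (16.456727981567383, 15.916747093200684), 84.57011413574219) [ 4.96027818e+01  1.92982028e+01 -1.35652863e+01  9.21659545e-03
 -5.71647556e+01 -5.42468075e+01]
now [472.4 308.4 175.6] yaw -94.7 f [-0.5 -0.6 -0.5] w 0.999 t 3.75
tool shift [ 0.7  0.2 45.6] turn 0.1
```

{"name": "apply_moves", "arguments": {"increments": [[1, 0.5, 0, 15, 0], [1, 0, 0, 15, 0], [1, 0, 0, 10, 0], [1, 0, 0, 5, 0], [1, 0, 0, 0, 0], [-1, 0, 0, 0, 0], [-1, 0, 0, 0, 0], [-1, 0, 0, 0, 0], [-1, 0, 0, 0, 0], [-1, 0, 0, 0, 0], [-1, 0, 0, 0, 0], [-1, 0, 0, 0, 0]]}}

```text
clock: 4.75
ee_pos: [472.5, 307.7, 130.7]
tool_rot: [[-0.084, -0.996, 0.001], [-0.996, 0.084, 0.0], [-0.0, -0.0, -1.0]]
ft_force: [-0.8, -0.5, 1.7]
width: 0.179
finger_force: 58.5
```

{"name": "apply_moves", "arguments": {"increments": [[-1, 0, 0, -8, 0], [-1, 0, 0, -15, 0], [-1, 0, 0, -20, 0], [-1, 0, 0, -24, 0], [-1, 0, 0, -24, 0], [-1, 0, 0, -20, 0], [-1, 0, 0, -9, 0], [-1, 15, 0, -5, 0], [-1, 30, 1, -5, 0], [-1, 35, 0, -5, 0], [-1, 35, 1, -5, 0], [-1, 35, 0, 0, 0]]}}

```text
clock: 5.75
ee_pos: [456.8, 156.3, 270.2]
tool_rot: [[-0.083, -0.997, -0.001], [-0.997, 0.083, -0.0], [0.0, 0.001, -1.0]]
ft_force: [0.6, -0.3, -1.3]
width: 0.178
finger_force: 58.4
```

{"name": "apply_moves", "arguments": {"increments": [[-1, 35, 1, 0, 0], [-1, 35, 0, 0, 0], [-1, 35, 0, 0, 0], [-1, 35, 0, 0, 0], [-1, 30, 0, 0, 0], [-1, 20, 0, 0, 0], [-1, 10, 0, 0, 0], [-1, 0, 0, 0, 0], [-1, 0, 0, 0, 0]]}}

```text
clock: 6.5
ee_pos: [439.4, -41.3, 269.7]
tool_rot: [[-0.085, -0.996, -0.001], [-0.996, 0.085, 0.0], [-0.0, 0.001, -1.0]]
ft_force: [0.1, 0.3, -1.1]
width: 0.18
finger_force: 58.4
```

Run:
```python
from h import *
np.set_printoptions(precision=1,suppress=True)
s,im,d=snap('wrist','w2.png'); P=world('wrist',s,d); np.savez('w2.npz',P=P,im=im)
print(s['ee_pos'],s['tool_rot'],s['clock'],s['ft_force'],s['width'])
for q in ['groove','clip_bar','axle_stand','clip','pick_nose']:
    print(q,[(np.array(a['point']),round(a['conf'],2)) for a in spot_point('wrist',q)[:2]])
for lo,hi in [(6,10),(70,112),(104,117),(117,137)]:
    m=(P[...,2]>lo)&(P[...,2]<hi)&(abs(P[...,0]-535)<70)&(abs(P[...,1]+40)<62)
    if m.sum()>5: print(lo,m.sum(),cv2.minAreaRect(P[m][:,:2].astype(np.float32)),P[m].min(0),P[m].max(0))
```

```text
[439.4 -41.3 269.7] [[-0.1 -1.  -0. ]
 [-1.   0.1  0. ]
 [-0.   0.  -1. ]] 6.5 [ 0.1  0.3 -1.1] 0.18024713211892632
groove [(array([510.1, -38.2,  91.3]), 0.68)]
clip_bar [(array([510.6, -40.9, 111.5]), 0.73)]
axle_stand [(array([533. , -37. ,   0.8]), 0.6)]
clip [(array([515.3, -40.7,  94.3]), 0.69)]
pick_nose [(array([440.2, -37.3, 235.9]), 0.82)]
6 3584 ((533.0770874023438, -38.846580505371094), (109.68441772460938, 89.56537628173828), 8.103792190551758) [473.3 -89.9   6. ] [593.1   8.8  10. ]
70 2456 ((542.716796875, -35.27886962890625), (80.61940002441406, 84.57414245605469), 58.447998046875) [492.8 -80.8  70.1] [588.4   6.3 112. ]
104 1038 ((547.6591186523438, -39.84912109375), (74.8133773803711, 75.68351745605469), 47.796539306640625) [506.1 -78.9 104. ] [586.4   6.3 117. ]
117 3246 ((548.7796020507812, -34.316734313964844), (67.1937484741211, 74.4834976196289), 63.15684127807617) [507.1 -72.3 117. ] [580.    0.5 136.8]
```

View pics/w2.png

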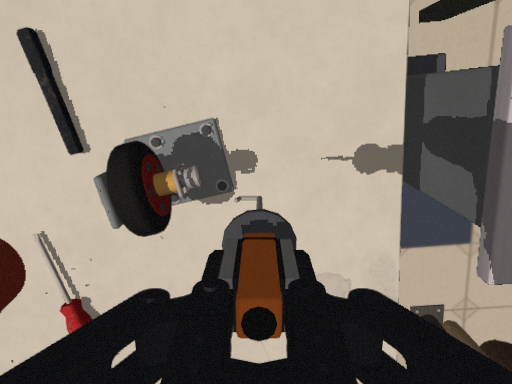

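Run:
```python
from h import *
np.set_printoptions(precision=1,suppress=True)
P=np.load('w2.npz')['P']
print(P[192:204:2,234:268:3].reshape(-1,3)[P[192:204:2,234:268:3].reshape(-1,3)[:,2]>60])
a=np.radians(8.1); X=np.array([np.cos(a),np.sin(a)]);Y=np.array([-X[1],X[0]]); g=np.array([509.3,-42.2])
m=(abs(P[...,0]-505)<25)&(abs(P[...,1]+41)<30)&(P[...,2]>60)&(P[...,2]<130)
Q=P[m]; l=np.c_[(Q[:,:2]-g)@X,(Q[:,:2]-g)@Y,Q[:,2]]
for lo in np.arange(-18,12,2):
    k=(l[:,0]>lo)&(l[:,0]<=lo+2)
    if k.sum(): j=l[k]; print(lo,k.sum(),'y',j[:,1].min(),j[:,1].max(),'z',j[:,2].min(),j[:,2].max(),'y@top',np.mean(j[j[:,2]>j[:,2].max()-1.5,1]))
k=(l[:,2]>112)&(l[:,0]<8);print('clip',l[k].min(0),l[k].max(0),np.median(l[k],0))
```

```text
[[452.9 -43.5 167. ]
 [450.6 -43.7 168.2]
 [448.6 -43.  166.5]
 [446.4 -43.  167.1]
 [444.2 -42.6 166.5]
 [442.  -42.8 167.6]
 [439.8 -42.6 167.6]
 [454.9 -43.3 170.6]
 [452.9 -42.4 168.4]
 [450.7 -42.4 169. ]
 [448.6 -42.  168.2]
 [446.5 -41.6 167.7]
 [444.2 -42.1 169.9]
 [442.1 -41.6 168.7]
 [439.8 -42.4 172. ]
 [437.7 -42.3 172.3]
 [457.1 -42.5 172.2]
 [454.8 -42.7 173.4]
 [453.1 -40.8 168. ]
 [451.  -40.5 167.7]
 [448.8 -40.5 168.3]
 [446.5 -40.5 169. ]
 [444.4 -40.  167.8]
 [442.3 -39.7 167.4]
 [439.8 -42.8 177.9]
 [437.8 -42.  176.1]
 [439.8 -42.6 181.7]
 [437.8 -42.2 181. ]]
-16 103 y -9.859373256508537 9.243125678012824 z 80.90636651095409 100.60778449208055 y@top -1.0228588849036093
-14 53 y -10.855698301952556 9.814919117485841 z 90.66194486154082 102.58380597356224 y@top 0.5137171367849142
-12 48 y -11.244405766139797 8.166031776624534 z 90.28853175202529 101.91446537758479 y@top -0.8952383632681397
-10 52 y -10.861479849702063 10.8128046167892 z 89.93051319366006 101.5232134795384 y@top -0.9097629729923343
-8 47 y -11.028439177378505 8.616796435233285 z 90.03249169583941 
[... 287 characters left out ...]
0037863 13.52071665704822 z 78.25872791765215 119.50858901669713 y@top -3.260690335817755
0 135 y -15.032962974389559 13.23844146268844 z 78.70260250416271 118.87334562924792 y@top -0.763712379064422
2 48 y -9.515447544573659 8.97813584115933 z 86.19553362587031 117.72591696348738 y@top -0.2765438190371472
6 5 y -7.7670632296344015 4.849651332343255 z 99.73324088624649 102.49673772352303 y@top 0.2886594257063641
8 43 y -10.69372863903085 8.810286358488533 z 90.21027665953393 102.10463321794093 y@top -0.40614778158500775
10 48 y -10.862478735850923 9.924055947350729 z 89.95414690073359 101.84653077590305 y@top 0.3311347441610859
clip [ -1.5 -14.2 112.8] [  2.9  13.3 119.5] [  0.2  -1.4 116.9]
```

{"name": "apply_moves", "arguments": {"increments": [[-1, 0, 0, 0, -6.5], [-1, 0, 0, 0, -6.4], [-1, 4, -14, 5, 0], [-1, 4, -15, 15, 0], [-1, 3.4, -12, 15, 0], [-1, 0, 0, 12, 0], [-1, 0, 0, 6, 0], [-1, 0, 0, 0, 0], [-1, 0, 0, 0, 0], [-1, 0, 0, 0, 0]]}}

```text
clock: 7.63
ee_pos: [482.5, -46.2, 218.3]
tool_rot: [[0.141, -0.99, 0.002], [-0.99, -0.141, 0.0], [0.0, -0.002, -1.0]]
ft_force: [0.5, 0.2, -1.1]
width: 0.181
finger_force: 58.6
```

```bash
cat >> h.py <<'E'
def look(f):
    np.set_printoptions(precision=1,suppress=True)
    s,im,d=snap('wrist',f); P=world('wrist',s,d)
    a=np.radians(8.1); X=np.array([np.cos(a),np.sin(a)]);Y=np.array([-X[1],X[0]]); g=np.array([509.3,-42.7])
    L=np.dstack([(P[...,:2]-g)@X,(P[...,:2]-g)@Y,P[...,2]])
    print(s['ee_pos'],'tcp local',(s['ee_pos'][:2]-g)@X,(s['ee_pos'][:2]-g)@Y,'yaw',np.degrees(np.arctan2(s['tool_rot'][1][0],s['tool_rot'][0][0])),s['ft_force'],s['width'],s['clock'])
    return s,im,d,L
E
python3 - <<'E'
from h import *
s,im,d,L=look('w3.png')
m=(abs(L[...,0])<60)&(abs(L[...,1])<12)&(L[...,2]>95)&(L[...,2]<160)
Q=L[m]
for lo in range(-34,10,2):
    k=(Q[:,0]>lo)&(Q[:,0]<=lo+2)
    if k.sum(): j=Q[k];print(lo,k.sum(),'y %.1f..%.1f med %.1f z %.1f..%.1f'%(j[:,1].min(),j[:,1].max(),np.median(j[:,1]),j[:,2].min(),j[:,2].max()))
c=im[100:330,100:400]; cv2.imwrite('pics/w3c.png',cv2.resize(c[...,::-1],None,fx=2.5,fy=2.5)[:600])
E
```

```text
[482.5 -46.2 218.3] tcp local -26.992231124972765 0.2581899966474162 yaw -81.87736205476662 [ 0.5  0.2 -1.1] 0.18101364027266442 7.6333
-30 12 y -1.1..-0.5 med -0.7 z 117.4..141.3
-28 41 y -1.7..-0.7 med -1.2 z 116.5..145.2
-26 26 y -1.1..1.9 med -0.6 z 115.2..143.7
-24 9 y -1.1..2.0 med 0.4 z 114.6..117.8
-22 15 y -0.8..2.0 med 0.5 z 113.6..117.4
-20 15 y -0.8..2.1 med 0.4 z 114.1..118.0
-18 15 y -0.8..2.1 med 0.2 z 114.7..117.9
-16 36 y -8.5..3.5 med -0.5 z 95.0..117.5
-14 69 y -9.5..9.5 med -1.4 z 95.1..121.2
-12 65 y -9.4..9.4 med -1.2 z 95.6..123.1
-10 51 y -9.5..5.6 med -2.7 z 95.2..122.0
-8 66 y -9.6..9.4 med -1.7 z 95.5..102.6
-6 51 y -9.7..9.2 med -1.1 z 95.3..102.6
-4 67 y -9.4..9.1 med -1.9 z 95.3..101.5
-2 119 y -11.8..11.5 med 0.8 z 95.8..118.3
0 116 y -12.0..11.5 med -1.3 z 97.5..119.1
2 32 y -11.9..10.8 med -1.1 z 114.2..118.6
4 25 y -9.5..6.6 med -2.7 z 95.3..101.4
6 66 y -9.6..9.1 med -1.0 z 95.4..101.7
8 58 y -9.6..9.2 med -1.5 z 95.4..102.1
```

View pics/w3c.png

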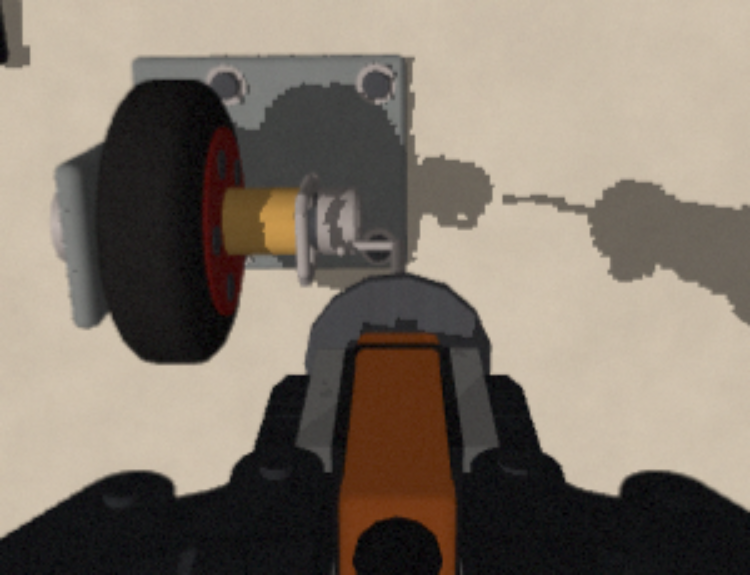

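{"name": "apply_moves", "arguments": {"increments": [[-1, 0, 0, 3, 0], [-1, 0, 0, 4, 0], [-1, 0, 0, 2, 0], [-1, 0, 0, 0, 0], [-1, 0, 0, 0, 0]]}}

```text
clock: 8.1
ee_pos: [482.1, -46.5, 208.1]
tool_rot: [[0.141, -0.99, -0.0], [-0.99, -0.141, -0.0], [0.0, 0.0, -1.0]]
ft_force: [0.2, -0.3, -0.0]
width: 0.178
finger_force: 58.6
```

{"name": "apply_moves", "arguments": {"increments": [[-1, 0, 0, 0.5, 0], [-1, 0, 0, 0.5, 0], [-1, 0, 0, 0, 0]]}}

```text
clock: 8.35
ee_pos: [482.2, -46.5, 207.3]
tool_rot: [[0.141, -0.99, -0.0], [-0.99, -0.141, -0.0], [0.0, 0.0, -1.0]]
ft_force: [-0.6, -0.4, -0.2]
width: 0.183
finger_force: 58.6
```

{"name": "apply_moves", "arguments": {"increments": [[-1, 0, 0, 0.5, 0], [-1, 0, 0, 0.5, 0], [-1, 0, 0, 0, 0]]}}

```text
clock: 8.6
ee_pos: [482.1, -46.5, 206.2]
tool_rot: [[0.141, -0.99, -0.0], [-0.99, -0.141, -0.0], [-0.0, 0.0, -1.0]]
ft_force: [-0.1, -0.2, -0.7]
width: 0.181
finger_force: 58.6
```

{"name": "apply_moves", "arguments": {"increments": [[-1, 0, 0, 0.5, 0], [-1, 0, 0, 0.5, 0], [-1, 0, 0, 0, 0]]}}

```text
clock: 8.85
ee_pos: [482.2, -46.5, 205.2]
tool_rot: [[0.141, -0.99, -0.0], [-0.99, -0.141, -0.0], [0.0, 0.0, -1.0]]
ft_force: [-0.5, 0.3, -0.5]
width: 0.177
finger_force: 58.6
```

{"name": "apply_moves", "arguments": {"increments": [[-1, 0, 0, 0.5, 0], [-1, 0, 0, 0, 0]]}}

```text
clock: 9.02
ee_pos: [482.2, -46.5, 204.9]
tool_rot: [[0.141, -0.99, 0.0], [-0.99, -0.141, -0.0], [0.0, -0.0, -1.0]]
ft_force: [-0.7, -0.3, 0.4]
width: 0.181
finger_force: 58.6
```

{"name": "apply_moves", "arguments": {"increments": [[-1, 0, 0, 0.5, 0], [-1, 0, 0, 0, 0]]}}

```text
clock: 9.18
ee_pos: [482.3, -46.6, 204.5]
tool_rot: [[0.141, -0.99, 0.0], [-0.99, -0.141, -0.0], [0.0, -0.0, -1.0]]
ft_force: [-0.8, -0.5, 1.4]
width: 0.177
finger_force: 58.8
```

{"name": "apply_moves", "arguments": {"increments": [[-1, 0, 0, 0.5, 0], [-1, 0, 0, 0, 0]]}}

```text
clock: 9.35
ee_pos: [481.8, -46.6, 203.9]
tool_rot: [[0.141, -0.99, -0.001], [-0.99, -0.141, -0.0], [0.0, 0.001, -1.0]]
ft_force: [-1.6, 0.0, 2.6]
width: 0.18
finger_force: 58.9
```

{"name": "apply_moves", "arguments": {"increments": [[-1, 0, 0, -1.7, 0], [-1, 0, 0, -1.7, 0], [-1, 0, 0, 0, 0], [-1, 0, -2, 0, 0], [-1, 0, -2, 0, 0], [-1, 0, -2, 0, 0], [-1, 0, 0, 0, 0]]}}

```text
clock: 9.93
ee_pos: [488.6, -45.5, 207.1]
tool_rot: [[0.141, -0.99, 0.0], [-0.99, -0.141, -0.0], [0.0, -0.0, -1.0]]
ft_force: [0.3, -0.4, -1.4]
width: 0.174
finger_force: 58.6
```

{"name": "apply_moves", "arguments": {"increments": [[-1, 0, -1.5, 0, 0], [-1, 0, -1.5, 0, 0], [-1, 0, -1, 0, 0], [-1, 0, 0, 0, 0]]}}

```text
clock: 10.27
ee_pos: [492.3, -45.0, 207.2]
tool_rot: [[0.141, -0.99, 0.0], [-0.99, -0.141, -0.0], [0.0, -0.0, -1.0]]
ft_force: [0.4, 0.4, -1.1]
width: 0.178
finger_force: 58.6
```

{"name": "apply_moves", "arguments": {"increments": [[-1, 0, -1.5, 0, 0], [-1, 0, -1.5, 0, 0], [-1, 0, -1, 0, 0], [-1, 0, 0, 0, 0]]}}

```text
clock: 10.6
ee_pos: [496.3, -44.4, 207.2]
tool_rot: [[0.141, -0.99, 0.0], [-0.99, -0.141, -0.0], [0.0, -0.0, -1.0]]
ft_force: [0.1, 0.5, -0.5]
width: 0.175
finger_force: 58.6
```

{"name": "apply_moves", "arguments": {"increments": [[-1, 0, -1.5, 0, 0], [-1, 0, -1.5, 0, 0], [-1, 0, -1, 0, 0], [-1, 0, 0, 0, 0], [-1, 0, 0, 0, 0]]}}

```text
clock: 11.02
ee_pos: [500.0, -43.9, 207.2]
tool_rot: [[0.141, -0.99, -0.0], [-0.99, -0.141, -0.0], [0.0, 0.0, -1.0]]
ft_force: [-0.3, 0.4, -1.6]
width: 0.179
finger_force: 58.6
```

Run:
```python
from h import *
s,im,d,L=look('w4.png')
m=(abs(L[...,0])<60)&(abs(L[...,1])<14)&(L[...,2]>102.8)&(L[...,2]<160)
Q=L[m]
for lo in range(-14,14,1):
    k=(Q[:,0]>lo)&(Q[:,0]<=lo+1)
    if k.sum(): j=Q[k];print(lo,k.sum(),'y %.1f..%.1f med %.1f z %.1f..%.1f'%(j[:,1].min(),j[:,1].max(),np.median(j[:,1]),j[:,2].min(),j[:,2].max()))
c=im[130:260,130:300]; cv2.imwrite('pics/w4c.png',cv2.resize(c[...,::-1],None,fx=4,fy=4))
```

```text
[500.  -43.9 207.2] tcp local -9.333917655792671 0.09004572442753181 yaw -81.91627965762888 [-0.3  0.4 -1.6] 0.17902595896661155 11.0167
-12 3 y 0.3..0.6 med 0.4 z 122.5..127.3
-11 24 y -1.7..-0.7 med -1.1 z 105.3..131.6
-10 14 y -1.9..-1.0 med -1.4 z 105.0..133.3
-9 27 y -1.6..-0.2 med -1.0 z 103.5..133.3
-8 5 y -0.9..1.9 med 0.2 z 104.2..106.2
-7 5 y -1.1..2.0 med 0.2 z 104.6..106.0
-6 10 y -1.0..1.9 med -0.0 z 104.0..106.4
-5 5 y -1.2..1.8 med 0.2 z 104.9..105.5
-4 8 y -0.8..1.7 med 0.5 z 103.6..106.9
-3 7 y -0.8..1.5 med 0.3 z 103.3..106.0
-2 5 y -0.7..1.9 med 0.2 z 103.4..105.6
-1 37 y -13.9..4.9 med -4.3 z 103.3..118.3
0 61 y -14.0..5.9 med -5.2 z 108.1..119.1
1 31 y -13.8..6.9 med -4.2 z 112.7..119.4
2 48 y -13.9..6.2 med -6.4 z 103.0..118.7
3 4 y -12.9..-0.9 med -6.9 z 112.4..115.9
4 8 y -1.0..1.1 med -0.1 z 103.1..108.9
5 5 y -0.9..1.1 med -0.4 z 105.7..110.0
6 9 y -0.9..1.8 med 0.3 z 108.3..111.9
7 3 y -0.5..0.6 med 0.5 z 108.9..111.7
8 1 y 0.6..0.6 med 0.6 z 108.9..108.9
```

View pics/w4c.png

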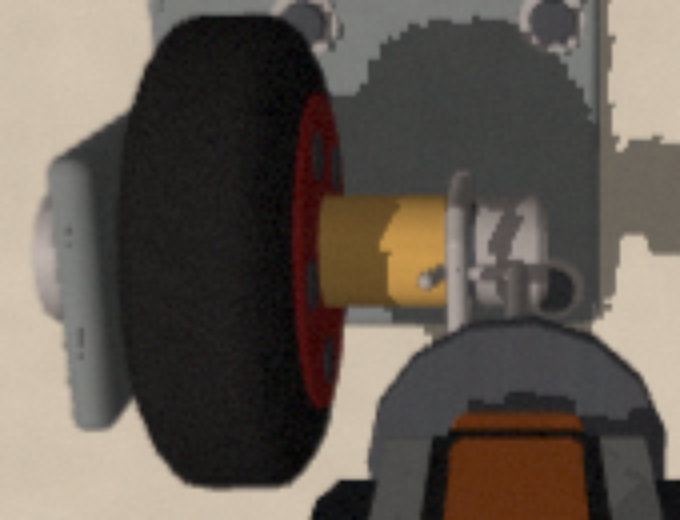

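{"name": "apply_moves", "arguments": {"increments": [[-1, 0, 0, -2, 0], [-1, 0, 0, -2, 0], [-1, 0, 0, -2, 0], [-1, 0, 0, -1, 0], [-1, 0, 0, 0, 0]]}}

```text
clock: 11.48
ee_pos: [500.2, -43.9, 214.7]
tool_rot: [[0.141, -0.99, 0.001], [-0.99, -0.141, 0.0], [0.0, -0.001, -1.0]]
ft_force: [0.4, -0.3, -0.9]
width: 0.174
finger_force: 58.6
```

{"name": "apply_moves", "arguments": {"increments": [[-1, 0, 0, -0.7, 0], [-1, 0, 0, -0.7, 0], [-1, 0, 0, -0.6, 0], [-1, 0, 0, 0, 0]]}}

```text
clock: 11.82
ee_pos: [499.8, -43.9, 216.1]
tool_rot: [[0.141, -0.99, -0.0], [-0.99, -0.141, 0.0], [-0.0, 0.0, -1.0]]
ft_force: [-0.4, 0.0, -1.9]
width: 0.181
finger_force: 58.5
```

{"name": "apply_moves", "arguments": {"increments": [[-1, 0, 0, -0.7, 0], [-1, 0, 0, -0.7, 0], [-1, 0, 0, -0.6, 0], [-1, 0, 0, 0, 0]]}}

```text
clock: 12.15
ee_pos: [499.2, -43.9, 217.1]
tool_rot: [[0.14, -0.99, -0.003], [-0.99, -0.14, 0.0], [-0.001, 0.003, -1.0]]
ft_force: [0.6, 0.4, -7.7]
width: 0.18
finger_force: 58.5
```

{"name": "apply_moves", "arguments": {"increments": [[-1, 0, 0, -0.7, 0], [-1, 0, 0, -0.7, 0], [-1, 0, 0, 0, 0]]}}

```text
clock: 12.4
ee_pos: [499.2, -43.9, 218.6]
tool_rot: [[0.14, -0.99, -0.002], [-0.99, -0.14, 0.0], [-0.0, 0.002, -1.0]]
ft_force: [0.9, 0.6, -10.0]
width: 0.179
finger_force: 58.6
```

{"name": "apply_moves", "arguments": {"increments": [[-1, 0, 0, -0.7, 0], [-1, 0, 0, -0.7, 0], [-1, 0, 0, 0, 0]]}}

```text
clock: 12.65
ee_pos: [500.8, -44.0, 222.1]
tool_rot: [[0.141, -0.99, 0.002], [-0.99, -0.141, -0.0], [0.001, -0.002, -1.0]]
ft_force: [0.1, -0.6, -4.2]
width: 0.181
finger_force: 59.4
```

{"name": "apply_moves", "arguments": {"increments": [[-1, 0, 0, -1, 0], [-1, 0, 0, -1, 0], [-1, 0, 0, -1, 0], [-1, 0, 0, 0, 0]]}}

```text
clock: 12.98
ee_pos: [501.2, -43.9, 225.7]
tool_rot: [[0.141, -0.99, 0.004], [-0.99, -0.141, -0.0], [0.001, -0.004, -1.0]]
ft_force: [-0.3, 0.2, -1.2]
width: 0.178
finger_force: 60.0
```

{"name": "apply_moves", "arguments": {"increments": [[-1, 0, 0, -1, 0], [-1, 0, 0, -1, 0], [-1, 0, 0, -1, 0], [-1, 0, 0, 0, 0]]}}

```text
clock: 13.32
ee_pos: [500.3, -43.9, 227.4]
tool_rot: [[0.141, -0.99, 0.001], [-0.99, -0.141, -0.0], [0.0, -0.001, -1.0]]
ft_force: [0.0, -0.2, -1.6]
width: 0.178
finger_force: 60.0
```

{"name": "apply_moves", "arguments": {"increments": [[-1, 0, 0, -1, 0], [-1, 0, 0, -1, 0], [-1, 0, 0, -1, 0], [-1, 0, 0, 0, 0]]}}

```text
clock: 13.65
ee_pos: [500.1, -43.9, 230.2]
tool_rot: [[0.141, -0.99, 0.0], [-0.99, -0.141, -0.0], [0.0, -0.0, -1.0]]
ft_force: [-0.5, -0.0, -1.3]
width: 0.18
finger_force: 60.0
```

{"name": "apply_moves", "arguments": {"increments": [[-1, 0, 0, -2, 0], [-1, 0, 0, -3, 0], [-1, 0, 0, -4, 0], [-1, 0, 0, -5, 0], [-1, 0, 0, -6, 0], [-1, 0, 0, -6, 0], [-1, 0, 0, -6, 0], [-1, 0, 0, -6, 0], [-1, 0, 0, -6, 0], [-1, 0, 0, -6, 0], [-1, 0, 0, -5, 0], [-1, 0, 0, -3, 0]]}}

```text
clock: 14.65
ee_pos: [500.2, -43.9, 288.9]
tool_rot: [[0.141, -0.99, 0.001], [-0.99, -0.141, 0.0], [0.0, -0.001, -1.0]]
ft_force: [-0.1, 1.0, -1.4]
width: 0.176
finger_force: 60.0
```

Run:
```python
from h import *
s,im,d,L=look('w5.png')
for q in ['clip','clip_bar']: print(q,[(np.array(a['point']),round(a['conf'],2)) for a in spot_point('wrist',q)[:2]])
c=im[100:260,150:370]; cv2.imwrite('pics/w5c.png',cv2.resize(c[...,::-1],None,fx=3.4,fy=3.4))
# tray target along: TCP over tray
plan([443,-331,300])
```

```text
[500.2 -43.9 288.9] tcp local -9.133783848888186 0.07936090567709772 yaw -81.91109398881484 [-0.1  1.  -1.4] 0.17633365651551705 14.65
clip [(array([512.3, -41.3, 165.1]), 0.58)]
clip_bar [(array([510.2, -44.4, 185.9]), 0.71)]
now [500.  -43.9 288.1] yaw -81.9 f [-0.4 -0.6 -2.2] w 0.176 t 14.80
tool shift [276.3  96.8 -11.9] turn None
```

View pics/w5c.png

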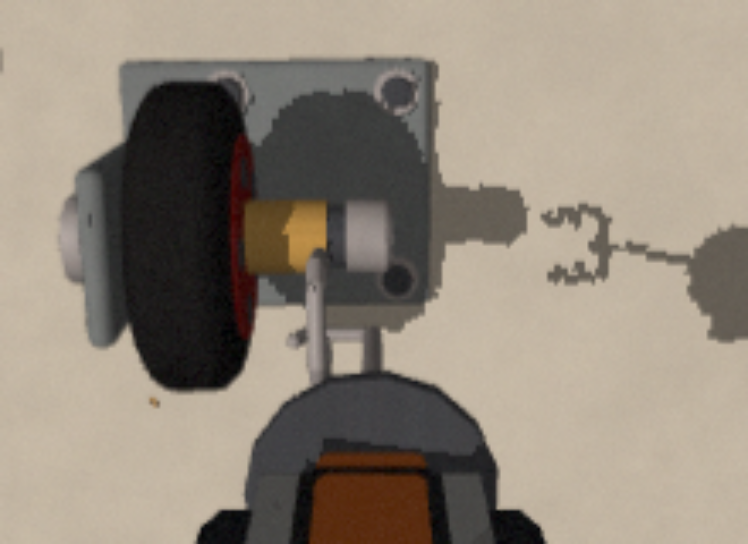

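{"name": "apply_moves", "arguments": {"increments": [[-1, 4.7, 1.8, 0, 0], [-1, 9.3, 3.7, 0, 0], [-1, 14, 5.5, 0, 0], [-1, 18.6, 7.4, 0, 0], [-1, 22.3, 8.9, 0, 0], [-1, 22.3, 8.9, 0, 0], [-1, 22.3, 8.9, 0, 0], [-1, 22.3, 8.9, 0, 0], [-1, 22.3, 8.9, 0, 0], [-1, 22.3, 8.9, 0, 0], [-1, 22.3, 8.9, 0, 0], [-1, 22.3, 8.9, 0, 0]]}}

```text
clock: 15.8
ee_pos: [441.8, -281.0, 287.7]
tool_rot: [[0.14, -0.99, -0.001], [-0.99, -0.14, 0.0], [-0.0, 0.001, -1.0]]
ft_force: [0.2, 0.2, -1.4]
width: 0.179
finger_force: 60.0
```

{"name": "apply_moves", "arguments": {"increments": [[-1, 18.6, 7.4, 3, 0], [-1, 14, 5.5, 6, 0], [-1, 9.3, 3.7, 9, 0], [-1, 6, 2.4, 12, 0], [-1, 2, 0.8, 14, 0], [-1, 0, 0, 16, 0], [-1, 0, 0, 14, 0], [-1, 0, 0, 12, 0], [-1, 0, 0, 9, 0], [-1, 0, 0, 6, 0], [-1, 0, 0, 3, 0], [-1, 0, 0, 0, 0]]}}

```text
clock: 16.8
ee_pos: [430.1, -331.4, 183.4]
tool_rot: [[0.141, -0.99, -0.001], [-0.99, -0.141, 0.0], [-0.001, 0.001, -1.0]]
ft_force: [-0.3, 0.6, -0.6]
width: 0.179
finger_force: 60.0
```

Run:
```python
from h import *
s,im,d,L=look('w6.png')
for q in ['clip','clip_bar','tray']: print(q,[(np.array(a['point']),round(a['conf'],2)) for a in spot_point('wrist',q)[:2]])
c=im[60:260,100:400]; cv2.imwrite('pics/w6c.png',cv2.resize(c[...,::-1],None,fx=2.5,fy=2.5))
plan([431,-331,180])
```

```text
[ 430.1 -331.4  183.4] tcp local -119.07789410575643 -274.6757538501643 yaw -81.91291601970178 [-0.3  0.6 -0.6] 0.17866035778937173 16.8
clip []
clip_bar [(array([ 441.4, -332.2,   76.6]), 0.53)]
tray [(array([ 440.2, -330.3,    3.5]), 0.58), (array([ 427.7, -332.6,  194.1]), 0.51)]
now [ 430.8 -331.7  184.8] yaw -81.9 f [ 0.2  0.4 -0.9] w 0.180 t 17.00
tool shift [-0.6 -0.3  4.8] turn None
```

View pics/w6c.png

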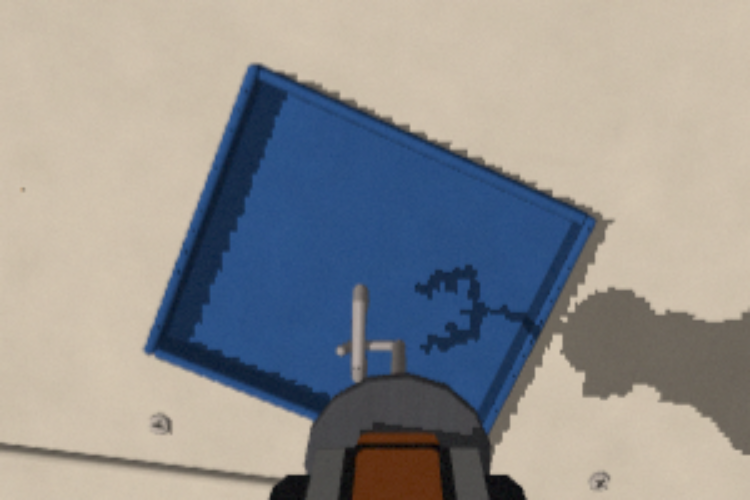

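{"name": "apply_moves", "arguments": {"increments": [[-1, 0, 3, 2, 0], [-1, 0, 4, 4, 0], [-1, 0, 3, 6, 0], [-1, 0, 0, 7, 0], [-1, 0, 0, 7, 0], [-1, 0, 0, 6, 0], [-1, 0, 0, 5, 0], [-1, 0, 0, 3, 0], [-1, 0, 0, 2, 0], [-1, 0, 0, 1.5, 0], [-1, 0, 0, 0, 0], [-1, 0, 0, 0, 0]]}}

```text
clock: 18.0
ee_pos: [420.6, -333.0, 140.7]
tool_rot: [[0.141, -0.99, 0.0], [-0.99, -0.141, -0.0], [0.0, -0.0, -1.0]]
ft_force: [-0.1, -0.6, -1.6]
width: 0.179
finger_force: 60.0
```

{"name": "apply_moves", "arguments": {"increments": [[-1, 0, -3, 0, 0], [-1, 0, -5, 0, 0], [-1, 0, -5, 0, 0], [-1, 0, -4, 0, 0], [-1, 0, -1, 0, 0], [-1, 0, 0, 0, 0]]}}

```text
clock: 18.5
ee_pos: [438.8, -330.2, 140.4]
tool_rot: [[0.141, -0.99, 0.0], [-0.99, -0.141, -0.0], [0.0, -0.0, -1.0]]
ft_force: [-0.1, -0.6, -0.5]
width: 0.178
finger_force: 60.0
```

Run:
```python
from h import *
s,im,d,L=look('w7.png')
P=world('wrist',s,d); R=np.array(s['tool_rot'])
T=(P-s['ee_pos'])@R
m=(abs(T[...,1])<60)&(abs(T[...,0])<40)&(P[...,2]>12)&(P[...,2]<75)
for i in range(-56,10,3):
    k=m&(-T[...,1]>=-i-0)&(-T[...,1]<-i+3)
    if k.sum()>1: print('ahead',-i,k.sum(),'x',T[k][:,0].min(),T[k][:,0].max(),'z',P[k][:,2].min(),P[k][:,2].max())
c=im[60:260,100:400]; cv2.imwrite('pics/w7c.png',cv2.resize(c[...,::-1],None,fx=2.5,fy=2.5))
```

```text
[ 438.8 -330.2  140.4] tcp local -110.29779086943302 -274.73973327892 yaw -81.88729497799488 [-0.1 -0.6 -0.5] 0.1780442165238855 18.5
ahead 56 107 x -33.27896028690751 39.60138900418377 z 12.00115054238332 23.27243104102937
ahead 53 78 x -34.23066616759433 39.693974354401156 z 12.05237227646105 23.264363036434094
ahead 50 39 x -35.96762560829886 39.84262538043695 z 12.81776319405808 22.883521429831465
ahead 47 36 x -37.15844403064145 -32.3458132225747 z 12.489262586450424 22.74713098965997
ahead 44 37 x -38.78272532201491 -33.41437924582915 z 12.351809257755843 23.409843400161478
ahead 41 35 x -39.36861228332441 -34.78296393037866 z 12.064782272271964 23.02671714400484
ahead 38 35 x -39.988966752867995 -35.95623718537452 z 12.700796205137761 23.079344566831253
ahead 35 27 x -39.82807781141338 -37.49272043300776 z 12.728537033734513 22.737361951948596
ahead 32 20 x -39.8901338151563 -38.703836662344614 z 12.63925631356022 22.772525220430634
ahead 20 5 x -16.54177503314832 -11.667519193049152 z 34.04624252843711 39.23387641940145
ahead 17 36 x -16.500923299581757 -0.2506821290367549 z 36.285869889623264 43.032739730597356
ahead 14 64 x -15.85424438418831 1.1091180135805876 z 27.301495127374427 44.48979949393816
ahead 11 53 x -16.443941103234806 1.1451207426186187 z 23.121884725237027 43.599572610426605
ahead 8 41 x -14.537820324331522 3.7150857651834075 z 23.87370528560646 44.13605827106771
ahead 5 37 x -14.703174466915417 5.342271772867697 z 22.69011071805251 43.86685320561292
ahead 2 41 x -17.573439575005267 5.593975997902522 z 12.684850087901872 41.40900216088125
ahead -1 90 x -2.1540432374386818 5.328280443491052 z 26.95694842288891 67.40780937602617
ahead -4 34 x -1.2105221878993984 3.2876549759843936 z 26.244267882541745 65.30991579701308
ahead -7 19 x -3.5895262703551043 3.2596605894507715 z 16.80529673457868 27.788065807368675
```

View pics/w7c.png

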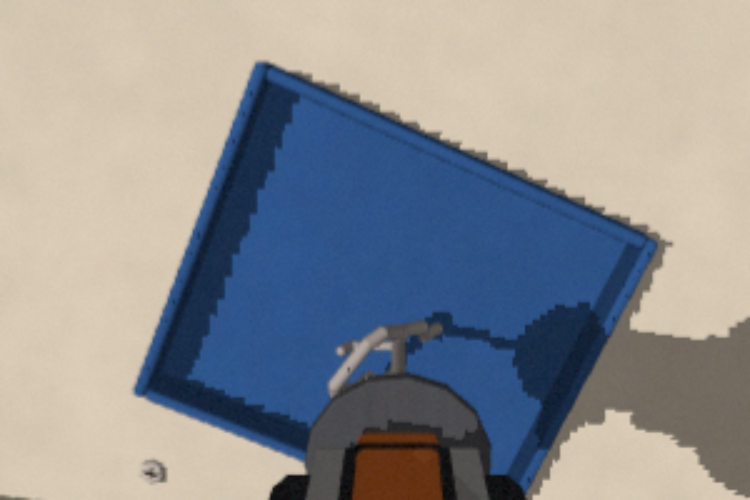

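{"name": "apply_moves", "arguments": {"increments": [[-1, 0, 0, 3, 0], [-1, 0, 0, 4, 0], [-1, 0, 0, 4, 0], [-1, 0, 0, 4, 0], [-1, 0, 0, 4, 0], [-1, 0, 0, 3, 0], [-1, 0, 0, 0, 0], [-1, 0, 0, 0, 0], [-1, 0, 0, 0, 0]]}}

```text
clock: 19.3
ee_pos: [438.4, -330.4, 118.6]
tool_rot: [[0.141, -0.99, 0.0], [-0.99, -0.141, -0.0], [0.0, -0.0, -1.0]]
ft_force: [-0.3, -0.2, -0.7]
width: 0.178
finger_force: 60.0
```

Run:
```python
from h import *
s,im,d,L=look('w8.png')
P=world('wrist',s,d); R=np.array(s['tool_rot'])
T=(P-s['ee_pos'])@R
m=(abs(T[...,1])<60)&(abs(T[...,0])<30)&(P[...,2]>6)&(P[...,2]<45)
for i in range(-47,40,3):
    k=m&(-T[...,1]>=-i-0)&(-T[...,1]<-i+3)
    if k.sum()>1: print('ahead',-i,k.sum(),'x',T[k][:,0].min(),T[k][:,0].max(),'z',P[k][:,2].min(),P[k][:,2].max())
c=im[100:240,160:360]; cv2.imwrite('pics/w8c.png',cv2.resize(c[...,::-1],None,fx=4,fy=4))
```

```text
[ 438.4 -330.4  118.6] tcp local -110.71026264220745 -274.8746095893082 yaw -81.91276888545663 [-0.3 -0.2 -0.7] 0.17776444776574357 19.3
ahead 41 9 x -2.049940740161218 3.1501850543354197 z 6.275514824165926 8.614176090640148
ahead 38 66 x -6.490371845875123 27.26815069621573 z 6.002787132400681 9.176396733869048
ahead 35 70 x -7.857536976737314 13.802922497736176 z 6.098934519832077 9.433056760434013
ahead 32 62 x -9.32724815134237 17.921301622966602 z 6.003676985094521 9.47818157469092
ahead 29 46 x -10.734145846132128 18.569592299620357 z 6.2327559861017265 9.134834814423504
ahead 26 51 x -12.834628945825083 19.55118194467257 z 6.132819609317078 9.760898681874139
ahead 23 70 x -14.751669266671781 23.541782069167173 z 6.117980528633186 10.232671341842133
ahead 20 50 x -16.765255352724807 17.808512427785452 z 6.13188118060697 9.398284465456056
ahead 17 58 x -16.828219734854112 16.083380519046727 z 6.227252899579414 22.222593163900004
ahead 14 84 x -16.32149689069349 28.04413726617829 z 6.243316392415222 22.59771904911731
ahead 11 50 x -14.908647737413158 13.142135074214318 z 6.083857824599466 18.652355270398594
ahead 8 40 x -13.667424298717163 18.27582359936063 z 6.075820986113958 17.682841541024565
ahead 5 57 x -1.8375289531018302 10.339307584403745 z 6.115060055187333 18.336067808428908
ahead 2 52 x -1.8864407475981455 28.835887520076625 z 6.043735820218471 18.747939387255823
ahead -1 78 x -1.7387561911377563 28.051813566301202 z 6.044980950236247 44.35972352121453
ahead -4 29 x -0.660249745259969 2.704801171643432 z 6.607328009928519 41.71465544559957
ahead -7 2 x -0.17686343960316522 20.547384987474683 z 6.050265635354372 6.454414144583318
ahead -25 2 x -4.258529013285958 12.94100756196036 z 6.018857533680091 6.044322566085842
ahead -34 2 x -17.178116664551847 1.3147007680195004 z 6.066101308015373 6.119016083169776
```

View pics/w8c.png

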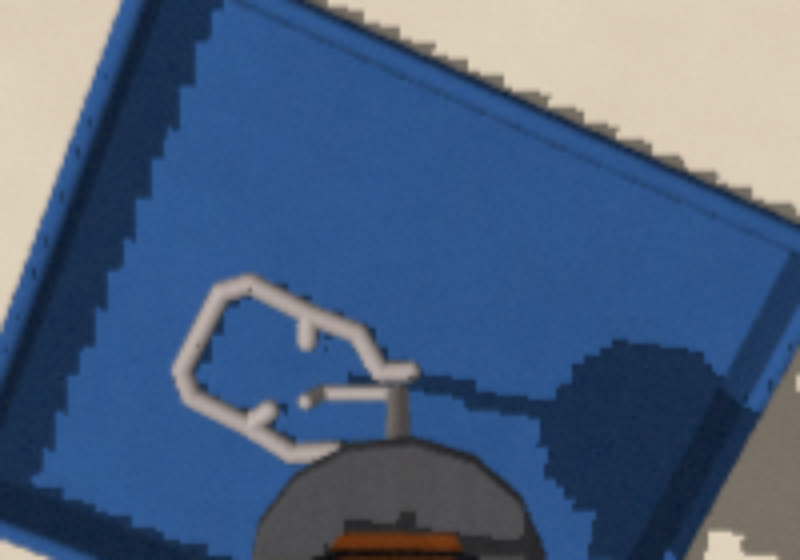

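{"name": "apply_moves", "arguments": {"increments": [[-1, 0, 0, -8, 0], [-1, 0, 0, -15, 0], [-1, 0, 0, -22, 0], [-1, 0, 0, -25, 0], [-1, 0, 0, -25, 0], [-1, 0, 0, -22, 0], [-1, 0, 0, -18, 0], [-1, 0, 0, -12, 0], [-1, 0, 0, -8, 0], [-1, -10, -2, 0, 0], [-1, -20, -4, 0, 0], [-1, -30, -6, 0, 0]]}}

```text
clock: 20.35
ee_pos: [441.1, -269.0, 272.4]
tool_rot: [[0.138, -0.99, -0.002], [-0.99, -0.138, 0.001], [-0.001, 0.002, -1.0]]
ft_force: [0.5, 0.4, -1.2]
width: 0.184
finger_force: 60.0
```

{"name": "apply_moves", "arguments": {"increments": [[-1, -36, -7, 0, 0], [-1, -36, -7, 0, 0], [-1, -36, -7, 0, 0], [-1, -36, -7, 0, 0], [-1, -36, -7, 0, 0], [-1, -36, -7, 0, 0], [-1, -36, -7, 0, 0], [-1, -36, -7, 0, 0], [-1, -36, -7, 0, 0], [-1, -36, -7, 0, 0], [-1, -36, -7, 0, 0], [-1, -36, -7, 0, 0]]}}

```text
clock: 21.35
ee_pos: [462.7, 172.2, 272.8]
tool_rot: [[0.141, -0.99, -0.001], [-0.99, -0.141, -0.001], [0.0, 0.002, -1.0]]
ft_force: [0.1, 0.2, -0.6]
width: 0.178
finger_force: 60.0
```

{"name": "apply_moves", "arguments": {"increments": [[-1, -35, -7, 0, 0], [-1, -35, -7, 0, 0], [-1, -30, -6, 0, 0], [-1, -20, -4, 0, 0], [-1, -10, -2, 0, 0], [-1, -4, -1, 0, 6.5], [-1, 0, 0, 0, 6.4], [-1, 0, 0, 0, 0], [-1, 0, 0, 0, 0], [-1, 0, 0, 0, 0]]}}

```text
clock: 22.18
ee_pos: [471.7, 306.2, 273.3]
tool_rot: [[-0.082, -0.997, -0.001], [-0.997, 0.082, -0.0], [0.0, 0.001, -1.0]]
ft_force: [0.3, -0.4, -1.3]
width: 0.181
finger_force: 60.0
```

Run:
```python
from h import *
s,im,d,L=look('w9.png')
P=world('wrist',s,d); R=np.array(s['tool_rot']); T=(P-s['ee_pos'])@R
m=(abs(T[...,1])<25)&(abs(T[...,0])<12)&(T[...,2]>85)&(T[...,2]<115)
print('hook world',[ (np.median(P[m&(abs(-T[...,1]-k)<1.5)],0)) for k in (5,10,15)])
m=(P[...,2]>103)&(P[...,2]<107)&(abs(P[...,0]-471)<60)&(abs(P[...,1]-308)<60)
print(cv2.minAreaRect(P[m][:,:2].astype(np.float32)))
cv2.imwrite('pics/w9c.png',cv2.resize(im[60:330,100:400][...,::-1],None,fx=2.2,fy=2.2)[:600])
plan([472.25,307.5,130.3],-94.7)
```

```text
[471.7 306.2 273.3] tcp local 11.92406239453318 350.66878554547674 yaw -94.71095483432904 [ 0.3 -0.4 -1.3] 0.1813747422887458 22.1833
hook world [array([476.6, 305.6, 171.8]), array([481.3, 304.9, 171.4]), array([486.5, 304.8, 175.1])]
((470.3411865234375, 308.40167236328125), (90.22010040283203, 80.3550796508789), 0.29969775676727295)
now [471.8 306.2 273.4] yaw -94.7 f [-0.2 -0.4 -0.2] w 0.179 t 22.23
tool shift [ -1.4  -0.4 143.1] turn -0.0
```

View pics/w9c.png

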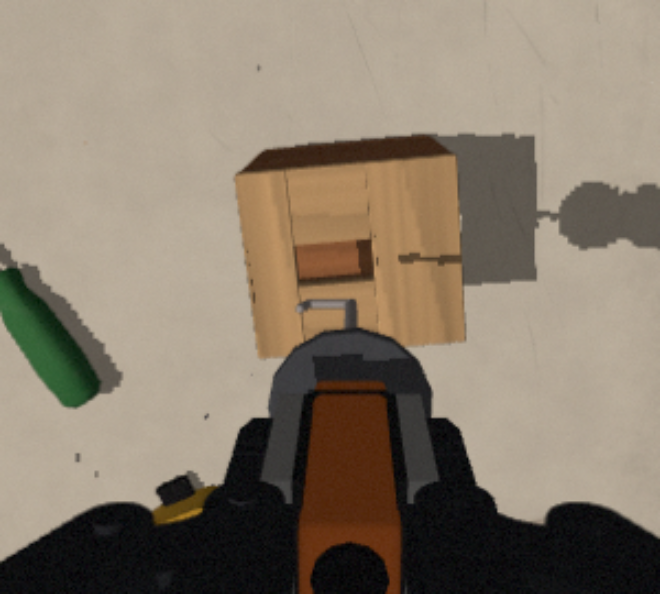

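Run:
```python
from h import *
for f in [1]:
    s,im,d=snap('wrist'); P=world('wrist',s,d)
    K,D,Rc,t=cal('wrist',s); C=-Rc.T@t
    # intersect rays of below-board pixels with plane z=105
    lam=(105-C[2])/(P[...,2]-C[2]); Q=C+lam[...,None]*(P-C)
    m=(d>0)&(P[...,2]<95)&(abs(Q[...,0]-472)<36)&(abs(Q[...,1]-308)<30)
    q=Q[m]; print(m.sum(),np.percentile(q,[0,2,50,98,100],axis=0)[:,:2],cv2.minAreaRect(q[:,:2].astype(np.float32)))
```

```text
573 [[462.46668459 299.40844194]
 [463.06275889 299.74934461]
 [478.04737884 307.30111646]
 [493.05490285 314.93859383]
 [493.65152631 315.2455761 ]] ((478.05914306640625, 307.3233642578125), (31.182035446166992, 15.782821655273438), 0.2175791710615158)<stdin>:6: RuntimeWarning: divide by zero encountered in divide
<stdin>:6: RuntimeWarning: invalid value encountered in multiply
```

{"name": "apply_moves", "arguments": {"increments": [[-1, -2, 0.6, 8, 0], [-1, 0, 0, 14, 0], [-1, 0, 0, 16, 0], [-1, 0, 0, 14, 0], [-1, 0, 0, 8, 0], [-1, 0, 0, 5, 0], [-1, 0, 0, 5, 0], [-1, 0, 0, 5, 0], [-1, 0, 0, 5, 0], [-1, 0, 0, 5, 0]]}}

```text
clock: 23.12
ee_pos: [471.8, 309.0, 188.6]
tool_rot: [[-0.084, -0.996, 0.001], [-0.996, 0.084, 0.001], [-0.001, -0.001, -1.0]]
ft_force: [0.0, -0.5, -0.3]
width: 0.179
finger_force: 60.0
```

{"name": "apply_moves", "arguments": {"increments": [[-1, 0, 0, 7, 0], [-1, 0, 0, 9, 0], [-1, 0, 0, 10, 0], [-1, 0, 0, 10, 0], [-1, 0, 0, 8, 0], [-1, 0, 0, 5, 0], [-1, 0, 0, 4, 0], [-1, 0, 0, 2, 0], [-1, 0, 0, 0, 0]]}}

```text
clock: 23.87
ee_pos: [471.6, 308.7, 133.1]
tool_rot: [[-0.084, -0.996, -0.0], [-0.996, 0.084, -0.001], [0.001, 0.0, -1.0]]
ft_force: [0.5, 0.1, -1.2]
width: 0.175
finger_force: 60.0
```

No contact, so the hook is in the slot; feel down to the collar.

{"name": "apply_moves", "arguments": {"increments": [[-1, 0, 0, 0.7, 0], [-1, 0, 0, 0.7, 0], [-1, 0, 0, 0.6, 0], [-1, 0, 0, 0, 0]]}}

```text
clock: 24.2
ee_pos: [471.6, 308.8, 131.7]
tool_rot: [[-0.084, -0.996, 0.0], [-0.996, 0.084, 0.0], [-0.0, -0.0, -1.0]]
ft_force: [0.3, -0.6, -1.0]
width: 0.179
finger_force: 60.0
```

{"name": "apply_moves", "arguments": {"increments": [[-1, 0, 0, 0.5, 0], [-1, 0, 0, 0.5, 0], [-1, 0, 0, 0, 0]]}}

```text
clock: 24.45
ee_pos: [471.7, 308.8, 130.8]
tool_rot: [[-0.084, -0.996, 0.0], [-0.996, 0.084, 0.0], [-0.0, -0.0, -1.0]]
ft_force: [-0.6, 0.2, 0.0]
width: 0.177
finger_force: 60.3
```

{"name": "apply_moves", "arguments": {"increments": [[-1, 0, 0, 0.4, 0], [-1, 0, 0, 0, 0]]}}

```text
clock: 24.62
ee_pos: [471.7, 308.9, 130.8]
tool_rot: [[-0.084, -0.996, 0.0], [-0.996, 0.084, 0.0], [-0.0, -0.0, -1.0]]
ft_force: [-0.9, -0.5, 4.0]
width: 0.177
finger_force: 60.5
```

Collar is seated; release gradually and rise.

{"name": "apply_moves", "arguments": {"increments": [[-0.5, 0, 0, 0, 0], [-0.4, 0, 0, 0, 0], [0, 0, 0, 0, 0], [0.5, 0, 0, 0, 0], [1, 0, 0, 0, 0], [1, 0, 0, 0, 0], [1, 0, 0, 0, 0], [1, 0, 0, 0, 0], [1, 0, 0, -5, 0], [1, 0, 0, -12, 0], [1, 0, 0, -20, 0], [1, 0, 0, -25, 0]]}}

```text
clock: 25.62
ee_pos: [470.9, 308.1, 191.7]
tool_rot: [[-0.084, -0.996, -0.003], [-0.996, 0.084, -0.003], [0.003, 0.002, -1.0]]
ft_force: [-0.1, 0.2, 0.6]
width: 0.997
finger_force: 0.0
```

{"name": "apply_moves", "arguments": {"increments": [[1, 0, 0, -25, 0], [1, 0, 0, -20, 0], [1, 0, 0, -10, 0], [1, 0, 0, 0, 0], [1, 0, 0, 0, 0]]}}

```text
clock: 26.03
ee_pos: [471.2, 308.7, 246.8]
tool_rot: [[-0.084, -0.996, -0.001], [-0.996, 0.084, 0.0], [-0.0, 0.001, -1.0]]
ft_force: [0.7, -0.4, -0.9]
width: 1.0
finger_force: 0.0
```

Run:
```python
from h import *
np.set_printoptions(precision=1,suppress=True)
s,im,d=snap('wrist','w10.png'); P=world('wrist',s,d); print(s['ee_pos'],s['width'],s['ft_force'],s['clock'])
m=(P[...,2]>125)&(P[...,2]<175)&(abs(P[...,0]-471)<30)&(abs(P[...,1]-308)<30)
print(cv2.minAreaRect(P[m][:,:2].astype(np.float32)),P[m][:,2].max())
snap('top')
for q in ['clip','pick_grip','driver_red','driver_green','marker']: print(q,[(np.array(a['point']),round(a['conf'],2)) for a in spot_point('top',q)[:2]])
```

```text
[471.2 308.7 246.8] 1.0000636393842028 [ 0.7 -0.4 -0.9] 26.0333
((472.0023193359375, 308.9139709472656), (15.867605209350586, 15.89045524597168), 85.26493072509766) 171.88562787981442
clip [(array([ 451.2, -321.4,    5.2]), 0.38)]
pick_grip [(array([470.3, 310.7, 138.9]), 0.73)]
driver_red [(array([701.2, 126.8,   0.5]), 0.66), (array([476.2, 310. ,  90.6]), 0.6)]
driver_green [(array([661.8, 330.5,  -1.4]), 0.58)]
marker []
```

View pics/w10.png

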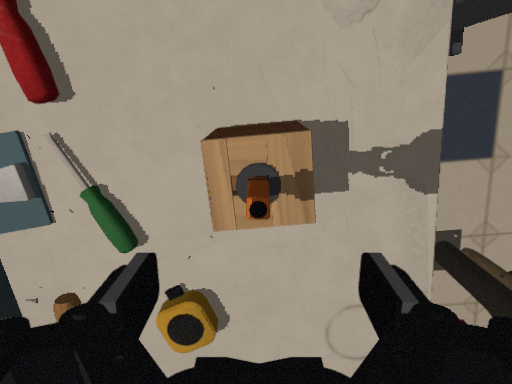

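The pick stands upright in its slot (around pixel 260,190), and the fingers are clear of it. The top camera reports the clip in the tray.

```bash
python3 -c "
from rig import ctrl; print(ctrl.sign_off())"
```

```text
the job is handed in; nothing more can be done
None
```

I pulled the clip off the axle with the hook (about 10 N at most) and left it lying in the blue tray, put the pick back in its stand slot, kept clear of the screwdrivers and the marker, and handed the job in at about 26 s.

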